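Count two teal glaze jars into the carrying tray

ROBOT

A 6-joint arm with a two-finger parallel gripper is mounted at the origin on the work surface. World frame = base frame: x ahead of the robot, y to its left, z up, the work surface at z = 0. Lengths are in m, angles in rad, forces in N, time in s.
With the tool pointing down it reaches from about 0.325 to 0.85 m from the base axis. Payload 4.4 kg.
Tool frame: the origin (TCP) lies between the finger pads; the fingertips stand 8 mm ahead of it and the grasp point (between the pads) lies 11 mm behind it; z points along the fingers, y is the direction in which the jaws open and shut (so a half turn about z gives the same grasp; the last joint's range is limited). The gripper opens to 94 mm and grips with 3 to 60 N. Pads are 16 mm wide; open, the fingers measure 119 mm over their backs; the gripper's body (75 mm by 177 mm) begins 78 mm behind the grasp point.
Start: joints at [1.187, 0.207, 1.542, -0, 1.393, -0.15], TCP at [0.133, 0.559, 0.177] pointing down, gripper open.
Joint ranges: [-2.73, 2.73], [-0.86, 2.22], [0.23, 2.46], [-1.11, 4.25], [0.08, 2.63], [-2.82, 2.82]. Speed limits (rad/s): [2.79, 2.79, 3.14, 3.14, 3.14, 3.14].

INTERFACE

Orientations are given as a unit quaternion [w, x, y, z].
In Python, from bench import r gives the robot as it stands.
- The arm moves only by the tool carry_out, never from a script. Its argument "series" is a list of rows, each a list of 3 entries, a list of its own where there are three numbers: the turn, a rotation vector about the tool's x, y, z in rad, then the shift along the tool's x, y, z in m, then the closure, from 0 (fully open) to 1 (shut). In form: [[[ax, ay, az], [tx, ty, tz], gripper], ...]. A call has 1 to 20 rows; each row shifts and turns the commanded pose from where the row before left it, along the tool's axes as they then stand; what a row does not reach is not made up. A row lasts 1/12 s, in which the tool goes at most 41.7 mm and 7.16 degrees, less where a joint would pass 70% of its speed; a pose out of reach is approached as far as the arm can. A call is refused whole if a number of a shift passes 0.0417 or a number of a turn 0.125, either way. A call with a gripper value outside its range is refused whole. The fingers move at their own pace and stop on an object; "grip_force" is the grip in N (left out, the last holds). Time passes only in rows, so rows that do not move let the fingers close. It gives the time, the measured TCP pose, the force and the opening at its end, in the units of the state.
- r.read_state(): the state, without advancing time (a new reading comes with each control period).
- r.get_image(name): name is "scene" or "side" or "wrist"; returns the picture (420x560x3 uint8, blue, green, red); there is no depth.
- r.calibration(name): a dict with "intrinsics" (3x3 intrinsics, pixels), "rvec" (rotation vector, rad) and "tvec" (3), from world to camera coordinates, as OpenCV has them. Camera axes: x right, y down, z forward; pixel columns grow to the right and rows downward; lengths in m; the calibration is good to about 2 mm. A picture is of the moment at which its call begins: read the wrist's pose just before it. calibration takes no time and is no camera call; for the wrist camera it gives the pose at the moment of the call.
- r.close_job(): hands the job in, once; it reports no verdict.
The state is a dict: "t": time; "q": joint angles; "joint_vel": joint speeds; "joint_torque": joint torques, N m; "eef_pos": TCP position; "tool_rot": TCP orientation; "wrist_force": force on the tool from outside, world axes, zero at the start; "moment": the same for the moment, N m; "width": finger opening in m.
Only numpy, scipy, OpenCV 4.12 (cv2) and the standard library are available. Lean on these libraries where they do the work, as an engineer would, in place of code of your own. Each camera call takes 0.05 s, during which the arm holds its last target.

TASK

A glazing class needs two jars of teal glaze. Stand exactly two of the three teal jars upright in the wooden carrying tray, with nothing else in it, and leave the third teal jar standing where it is on the bench.

Things in the scene. Friction and masses are not known exactly. Their poses are not given: they have to be found in the camera images.
- tray: shallow open wooden tray, 150 mm along its x by 220 mm along its y outside, 25 mm high, walls and floor 6 mm thick, so inside it is 138 by 208 mm and its floor is 6 mm above the bench; fixed to the bench and empty at the start. Origin at the centre of its underside, z up
- teal1: closed screw-top glaze jar, upright round cylinder of teal (blue-green) glaze 46 mm across up to 46 mm high, then a white lid 43 mm across up to 60 mm, with a round teal spot on the lid; rigid, 130 to 170 g. Origin at the centre of its underside, z up through the lid. It starts standing on the bench. One of three identical teal jars; the jars of the same shape in other colours (amber, brick red, cream; about 250 g each) are not listed
- teal2: closed screw-top glaze jar, upright round cylinder of teal (blue-green) glaze 46 mm across up to 46 mm high, then a white lid 43 mm across up to 60 mm, with a round teal spot on the lid; rigid, 130 to 170 g. Origin at the centre of its underside, z up through the lid. It starts standing on the bench. One of three identical teal jars; the jars of the same shape in other colours (amber, brick red, cream; about 250 g each) are not listed
- teal3: closed screw-top glaze jar, upright round cylinder of teal (blue-green) glaze 46 mm across up to 46 mm high, then a white lid 43 mm across up to 60 mm, with a round teal spot on the lid; rigid, 130 to 170 g. Origin at the centre of its underside, z up through the lid. It starts standing on the bench. One of three identical teal jars; the jars of the same shape in other colours (amber, brick red, cream; about 250 g each) are not listed

How it is judged:
At the end, for the whole second after the job is handed in: Two teal jars stand on the tray's floor (centre within 55 mm of the tray's along its x, 90 mm along y; underside 0 to 15 mm above the tray's), upright to 10 degrees, under 20 mm/s; nothing else is in it (load under 4.2 N); the third is as upright on the bench, within 40 mm of its start (contact force between tray and anything else below 4.2 N and ((distance of teal1 from where it was at the start of the episode below 0.04 m and angle between each of teal1, teal2, teal3's own z axis and vertical below 0.175 rad and height (world z) of teal1 below 0.015 m and x of teal2 in the frame of tray between -0.055 and 0.055 m and y of teal2 in the frame of tray between -0.09 and 0.09 m and z of teal2 in the frame of tray between 0 and 0.015 m and linear speed of each of teal2, teal3 below 0.02 m/s and x of teal3 in the frame of tray between -0.055 and 0.055 m and y of teal3 in the frame of tray between -0.09 and 0.09 m and z of teal3 in the frame of tray between 0 and 0.015 m) or (x of teal1 in the frame of tray between -0.055 and 0.055 m and y of teal1 in the frame of tray between -0.09 and 0.09 m and z of teal1 in the frame of tray between 0 and 0.015 m and angle between each of teal1, teal2, teal3's own z axis and vertical below 0.175 rad and linear speed of each of teal1, teal3 below 0.02 m/s and distance of teal2 from where it was at the start of the episode below 0.04 m and height (world z) of teal2 below 0.015 m and x of teal3 in the frame of tray between -0.055 and 0.055 m and y of teal3 in the frame of tray between -0.09 and 0.09 m and z of teal3 in the frame of tray between 0 and 0.015 m) or (x of teal1 in the frame of tray between -0.055 and 0.055 m and y of teal1 in the frame of tray between -0.09 and 0.09 m and z of teal1 in the frame of tray between 0 and 0.015 m and angle between each of teal1, teal2, teal3's own z axis and vertical below 0.175 rad and linear speed of each of teal1, teal2 below 0.02 m/s and x of teal2 in the frame of tray between -0.055 and 0.055 m and y of teal2 in the frame of tray between -0.09 and 0.09 m and z of teal2 in the frame of tray between 0 and 0.015 m and distance of teal3 from where it was at the start of the episode below 0.04 m and height (world z) of teal3 below 0.015 m))); the robot touches nothing.
It also fails if it takes over 51 s, if anything falls off the work surface, if the arm or the gripper's body presses on something with over 40 N, if the wrist force passes 120 N, or if a joint passes its speed limit or range.

## Working session

There is one attempt and no reset: what is moved stays moved. The work goes in short steps, Python scripts to look and compute and a tool call to move; the robot and the scene stay as the last step left them, time stands still between calls to the robot, and variables do not carry over. Pictures are saved under pics/ and viewed, and the job is handed in when it is done.

Besides the shell and the picture viewer there is one more tool, called after ">>>" by a JSON object that holds its "name" and its "arguments". carry_out: Moves the arm, as the interface text tells. Its arguments: {"type":"object","properties":{"series":{"type":"array","items":{"type":"array"}},"grip_force":{"type":"number"}},"required":["series"]}

```bash
mkdir -p pics; python3 - <<'E'
from bench import r
import cv2
print(r.read_state())
for n in ["scene","side"]:
    cv2.imwrite(f"pics/{n}0.png",r.get_image(n)); print(n,r.calibration(n))
E
```

```text
{'t': 0.0, 'q': array([ 1.18648865e+00,  2.07399697e-01,  1.54289856e+00,  1.91949304e-05,
        1.39350325e+00, -1.50534355e-01]), 'joint_vel': array([-0.00191765, -0.00125947, -0.000836  , -0.00133448,  0.00068781,
        0.00124194]), 'joint_torque': array([-4.84871380e-04, -3.70895004e+01, -2.81410593e+01,  6.95807207e-02,
        3.65311035e-02, -1.77720699e-04]), 'eef_pos': array([0.13290138, 0.55856119, 0.17572868]), 'tool_rot': array([-3.00948670e-04,  1.16622304e-01,  9.93175724e-01, -1.06267469e-03]), 'wrist_force': array([ 0.56395733,  0.59250418, -0.16915317]), 'moment': array([-0.00533599,  0.01221365,  0.01160602]), 'width': 0.09396546736231781}
scene {'intrinsics': array([[407.24434395,   0.        , 282.95193468],
       [  0.        , 407.24434395, 209.47093109],
       [  0.        ,   0.        ,   1.        ]]), 'rvec': array([ 1.97979668,  1.03369149, -0.55279544]), 'tvec': array([-0.3010866 , -0.23199611,  1.18103556])}
side {'intrinsics': array([[471.01159116,   0.        , 271.14183047],
       [  0.        , 471.01159116, 203.20880993],
       [  0.        ,   0.        ,   1.        ]]), 'rvec': array([ 0.38821521, -2.72133146,  1.29267293]), 'tvec': array([0.48216216, 0.1436859 , 0.79774641])}
```

View pics/scene0.png

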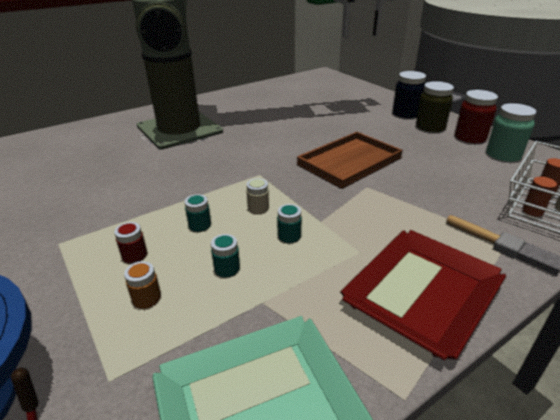

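View pics/side0.png

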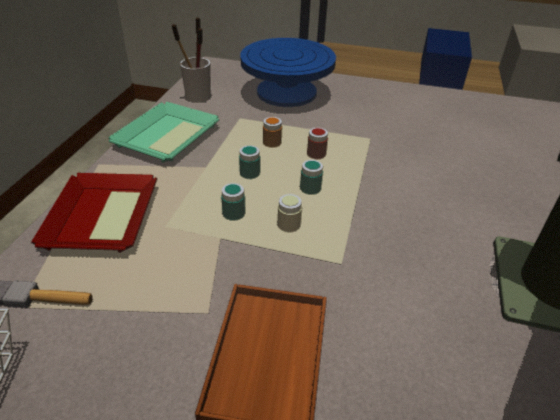

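Both views show three teal jars (scene spots at about (197,200), (225,243), (289,210)), plus cream, red and amber jars. The wooden tray is at scene (350,158) and side (268,355). Next I measure the lid spots and the tray corners.

```bash
cat > h.py <<'E'
import cv2, numpy as np
def cast(c,uv,z):
    R=cv2.Rodrigues(c['rvec'])[0]; t=np.array(c['tvec']).ravel()
    uv=np.array(uv,float).reshape(-1,1,2)
    d=np.c_[cv2.undistortPoints(uv,c['intrinsics'],None).reshape(-1,2),np.ones(len(uv))]@R
    o=-R.T@t
    return o+d*((z-o[2])/d[:,2])[:,None]
E
python3 - <<'E'
from bench import r
from h import *
for n in ["scene","side"]:
    c=r.calibration(n); im=cv2.imread(f"pics/{n}0.png"); hsv=cv2.cvtColor(im,cv2.COLOR_BGR2HSV)
    for nm,lo,hi,z in [("teal",(78,120,90),(100,255,255),.06),("red",(0,160,90),(6,255,255),.06),("redhi",(172,160,90),(180,255,255),.06),("amber",(7,150,120),(18,255,255),.06)]:
        m=cv2.inRange(hsv,lo,hi)
        k,l,s,ce=cv2.connectedComponentsWithStats(m)
        for i in range(1,k):
            if 25<s[i,4]<400: print(n,nm,s[i],ce[i].round(1),cast(c,ce[i],z)[0].round(4))
    m=cv2.inRange(hsv,(5,120,40),(14,255,255)); m=cv2.morphologyEx(m,cv2.MORPH_CLOSE,np.ones((5,5)))
    cs=cv2.findContours(m,0,2)[0]; C=max(cs,key=cv2.contourArea)
    print(cv2.contourArea(C)); a=cv2.approxPolyDP(cv2.convexHull(C),5,True).reshape(-1,2)
    for p in a: print(p,cast(c,p,.025)[0].round(3),cast(c,p,0)[0].round(3))
    b=[(50,0,0),(0,0,0)]
    cv2.imwrite(f"pics/{n}_z.png",cv2.resize(im[110:200,280:420] if n=="scene" else im[270:420,180:350],None,fx=4 if n=="side" else 5,fy=4 if n=="side" else 5)[:600,:800])
E
```

```text
scene teal [189 196  14   8  86] [195.4 199.4] [ 0.4578 -0.1492  0.06  ]
scene teal [282 206  15   8  99] [288.7 209.5] [ 0.5867 -0.0253  0.06  ]
scene teal [216 236  16  11 140] [223.3 241. ] [ 0.5985 -0.1641  0.06  ]
scene red [119 224  16  10 110] [126.5 228.6] [ 0.473  -0.2835  0.06  ]
scene red [345 297  21  13  39] [355.4 303.3] [ 0.821 -0.08   0.06 ]
scene red [366 310  80  47 187] [406.7 333.2] [ 0.8945 -0.0613  0.06  ]
scene red [455 333  14  23  38] [461.6 344.1] [ 0.9437 -0.0192  0.06  ]
scene amber [548 159  12   8  67] [554.3 161.9] [0.7703 0.5427 0.06  ]
scene amber [535 177  21  10 151] [545.2 181.5] [0.8017 0.4458 0.06  ]
scene amber [129 264  19  13 183] [138.3 270. ] [ 0.586  -0.3006  0.06  ]
2908.0
[401 150] [0.496 0.378 0.025] [0.464 0.419 0.   ]
[341 186] [0.538 0.145 0.025] [0.509 0.174 0.   ]
[298 162] [0.398 0.135 0.025] [0.361 0.163 0.   ]
[300 155] [0.372 0.16  0.025] [0.333 0.189 0.   ]
[355 132] [0.351 0.36  0.025] [0.31 0.4  0.  ]
side teal [243 147  13   7  70] [249.  149.8] [ 0.5985 -0.1665  0.06  ]
side teal [306 161  13   8  80] [312.  164.6] [ 0.4581
[... 227 characters left out ...]
]
side red [ 79 245  46   4  89] [102.6 246. ] [0.739  0.1802 0.06  ]
side amber [267 118  11   6  54] [272.  120.4] [ 0.5858 -0.3028  0.06  ]
side amber [218 284  19  58 115] [226.8 312.1] [0.4979 0.2481 0.06  ]
side amber [238 285  84  13 123] [280.4 291.1] [0.4342 0.1889 0.06  ]
side amber [ 31 290  59  11 341] [ 61.5 295.5] [0.7412 0.2887 0.06  ]
side amber [316 297  10  79 141] [320.6 332.3] [0.3621 0.2438 0.06  ]
side amber [201 413  40   7  71] [220.  416.3] [0.4536 0.3933 0.06  ]
13675.0
[235 284] [0.515 0.167 0.025] [0.523 0.146 0.   ]
[325 297] [0.37  0.152 0.025] [0.372 0.131 0.   ]
[313 419] [0.348 0.348 0.025] [0.349 0.336 0.   ]
[196 419] [0.489 0.389 0.025] [0.496 0.378 0.   ]
```

>>> {"name": "carry_out", "arguments": {"series": [[[0,0,0.125],[0,0,0],0],[[0,0,0.125],[0,0,0],0],[[0,0,0.125],[0,0,0],0],[[0,0,0.125],[0,0,0],0],[[0,0,0.125],[0,0,0],0],[[0,0,0.125],[0,0,0],0],[[0,0,0.125],[0,0,0],0],[[0,0,0.125],[0,0,0],0],[[0,0,0.125],[0,0,0],0],[[0,0,0.125],[0,0,0],0],[[0,0,0],[0,0,0],0]], "grip_force": 20}}

```text
t: 1.02
eef_pos: [0.1331, 0.5589, 0.1762]
tool_rot: [0.0, 0.676, 0.737, -0.001]
wrist_force: [0.3, 0.6, 0.3]
width: 0.0939
```

```bash
cat >> h.py <<'E'
from scipy.spatial.transform import Rotation as Ro
def to(r,*ts):
    s=r.read_state(); q=s['tool_rot']; R=Ro.from_quat([q[1],q[2],q[3],q[0]])
    print('t',round(s['t'],2),'p',s['eef_pos'].round(4),'w',round(s['width'],4),'F',s['wrist_force'].round(2),'yaw y',np.degrees(np.arctan2(*R.as_matrix()[[1,0],1])).round(2),'tilt',R.as_matrix()[:,2].round(4))
    p=s['eef_pos']
    for t in ts:
        d=R.inv().apply(np.array(t)-p); print(t,'tool shift',d.round(4),'len',np.linalg.norm(d).round(3)); p=np.array(t)
E
python3 - <<'E'
from bench import r
from h import *
A=(.458,-.1505)
to(r,(.40,.25,.176),(*A,.15),(*A,.022))
for n,uv in [("scene",(257,186)),("side",(290,203))]: print(cast(r.calibration(n),uv,.06))
E
```

```text
t 1.02 p [0.1331 0.5589 0.1762] w 0.0939 F [0.25 0.56 0.3 ] yaw y 4.87 tilt [-4.0e-04 -1.1e-03 -1.0e+00]
(0.4, 0.25, 0.176) tool shift [-0.3305  0.2397  0.0005] len 0.408
(0.458, -0.1505, 0.15) tool shift [-0.4039  0.0238  0.0264] len 0.406
(0.458, -0.1505, 0.022) tool shift [1.00e-04 1.00e-04 1.28e-01] len 0.128
[[ 0.48394532 -0.02932087  0.06      ]]
[[ 0.4711143 -0.0179199  0.06     ]]
```

>>> {"name": "carry_out", "arguments": {"series": [[[0,0,0],[-0.0207,0.015,0],0],[[0,0,0],[-0.0207,0.015,0],0],[[0,0,0],[-0.0207,0.015,0],0],[[0,0,0],[-0.0207,0.015,0],0],[[0,0,0],[-0.0207,0.015,0],0],[[0,0,0],[-0.0207,0.015,0],0],[[0,0,0],[-0.0207,0.015,0],0],[[0,0,0],[-0.0207,0.015,0],0],[[0,0,0],[-0.0207,0.015,0],0],[[0,0,0],[-0.0207,0.015,0],0],[[0,0,0],[-0.0207,0.015,0],0],[[0,0,0],[-0.0207,0.015,0],0],[[0,0,0],[-0.0207,0.015,0],0],[[0,0,0],[-0.0207,0.015,0],0],[[0,0,0],[-0.0207,0.015,0],0],[[0,0,0],[-0.0207,0.015,0],0]]}}

```text
t: 2.35
eef_pos: [0.4015, 0.2491, 0.1766]
tool_rot: [-0.0, 0.674, 0.738, -0.0]
wrist_force: [-0.6, 0.0, -0.1]
width: 0.0938
```

>>> {"name": "carry_out", "arguments": {"series": [[[0,0,0],[-0.0289,0.0017,0.0019],0],[[0,0,0],[-0.0289,0.0017,0.0019],0],[[0,0,0],[-0.0289,0.0017,0.0019],0],[[0,0,0],[-0.0289,0.0017,0.0019],0],[[0,0,0],[-0.0289,0.0017,0.0019],0],[[0,0,0],[-0.0289,0.0017,0.0019],0],[[0,0,0],[-0.0289,0.0017,0.0019],0],[[0,0,0],[-0.0289,0.0017,0.0019],0],[[0,0,0],[-0.0289,0.0017,0.0019],0],[[0,0,0],[-0.0289,0.0017,0.0019],0],[[0,0,0],[-0.0289,0.0017,0.0019],0],[[0,0,0],[-0.0289,0.0017,0.0019],0],[[0,0,0],[-0.0289,0.0017,0.0019],0],[[0,0,0],[-0.0289,0.0017,0.0019],0],[[0,0,0],[0,0,0],0],[[0,0,0],[0,0,0],0]]}}

```text
t: 3.68
eef_pos: [0.4596, -0.1516, 0.1498]
tool_rot: [-0.001, 0.676, 0.737, -0.0]
wrist_force: [0.3, 0.6, -1.0]
width: 0.0938
```

```bash
python3 - <<'E'
from bench import r
from h import *
A=(.458,-.1505)
to(r,(*A,.022))
c=r.calibration("wrist"); im=r.get_image("wrist"); cv2.imwrite("pics/w1.png",im)
m=cv2.inRange(cv2.cvtColor(im,cv2.COLOR_BGR2HSV),(78,120,90),(100,255,255))
k,l,s,ce=cv2.connectedComponentsWithStats(m)
for i in range(1,k):
    if s[i,4]>60: print(s[i],ce[i].round(1),cast(c,ce[i],.06)[0].round(4))
E
```

```text
t 3.68 p [ 0.4596 -0.1516  0.1498] w 0.0938 F [ 0.31  0.64 -0.96] yaw y 4.97 tilt [-1.e-03  9.e-04 -1.e+00]
(0.458, -0.1505, 0.022) tool shift [ 0.0011 -0.0014  0.1278] len 0.128
[ 435   37   39   42 1240] [454.2  57.3] [ 0.5894 -0.0239  0.06  ]
[403 199  30  26  67] [413.9 207.7] [ 0.5804 -0.1472  0.06  ]
[417 212  34  32 855] [433.4 227.2] [ 0.6009 -0.1633  0.06  ]
```

View pics/w1.png

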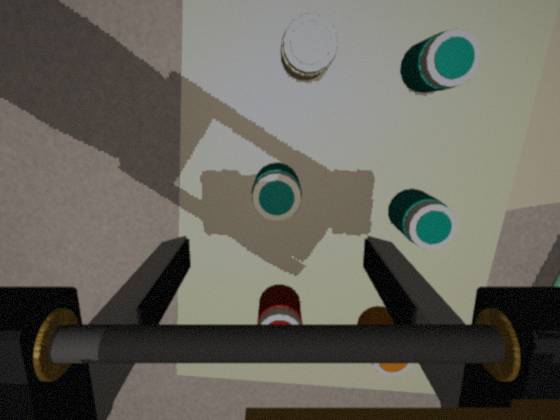

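The wrist view shows jar A's lid at (276,197), midway between the fingers. No other jar is in their path, so I descend and grip.

>>> {"name": "carry_out", "arguments": {"series": [[[0,0,0],[0.0005,-0.0007,0.018],0],[[0,0,0],[0.0005,-0.0007,0.018],0],[[0,0,0],[0,0,0.018],0],[[0,0,0],[0,0,0.018],0],[[0,0,0],[0,0,0.018],0],[[0,0,0],[0,0,0.018],0],[[0,0,0],[0,0,0.01],0],[[0,0,0],[0,0,0.01],0],[[0,0,0],[0,0,0],0],[[0,0,0],[0,0,0],1],[[0,0,0],[0,0,0],1],[[0,0,0],[0,0,0],1],[[0,0,0],[0,0,0],1],[[0,0,0],[0,0,0],1],[[0,0,0],[0,0,0],1],[[0,0,0],[0,0,0],1],[[0,0,0],[0,0,0],1]], "grip_force": 20}}

```text
t: 5.15
eef_pos: [0.4586, -0.1499, 0.0224]
tool_rot: [0.0, 0.676, 0.737, 0.0]
wrist_force: [0.4, -0.8, 1.2]
width: 0.044
```

>>> {"name": "carry_out", "arguments": {"series": [[[0,0,0],[0,0,0],1],[[0,0,0],[0,0,0],1],[[0,0,0],[0,0,0],1],[[0,0,0],[0,0,0],1]]}}

```text
t: 5.48
eef_pos: [0.4587, -0.1499, 0.0224]
tool_rot: [0.0, 0.676, 0.737, 0.0]
wrist_force: [0.9, 0.3, 0.4]
width: 0.0422
```

```bash
python3 - <<'E'
from bench import r
from h import *
c=np.array([.433,.264]);a=.09;y=np.array([-np.sin(a),np.cos(a)])
p=c+.05*y
print(p)
s=r.read_state()['eef_pos']
to(r,(s[0],s[1],.142),(*p,.142),(*p,.029))
E
```

```text
[0.42850607 0.31379764]
t 5.48 p [ 0.4587 -0.1499  0.0224] w 0.0422 F [0.94 0.26 0.45] yaw y 4.99 tilt [ 3.e-04 -1.e-04 -1.e+00]
(np.float64(0.4586772247317421), np.float64(-0.149942010824867), 0.142) tool shift [-0.      0.     -0.1196] len 0.12
(np.float64(0.4285060725400994), np.float64(0.31379763665059973), 0.142) tool shift [ 4.646e-01  1.020e-02 -1.000e-04] len 0.465
(np.float64(0.4285060725400994), np.float64(0.31379763665059973), 0.029) tool shift [ 0.    -0.     0.113] len 0.113
```

```bash
python3 - <<'E'
from bench import r
from h import *
cv2.imwrite("pics/w2.png",r.get_image("wrist"))
im=r.get_image("side"); cv2.imwrite("pics/s2.png",cv2.resize(im[60:260,200:400],None,fx=3,fy=3))
print(r.read_state()['width'])
E
```

```text
0.04224298468760738
```

View pics/w2.png

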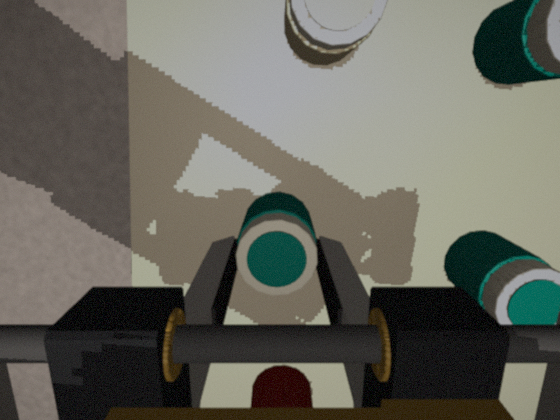

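View pics/s2.png

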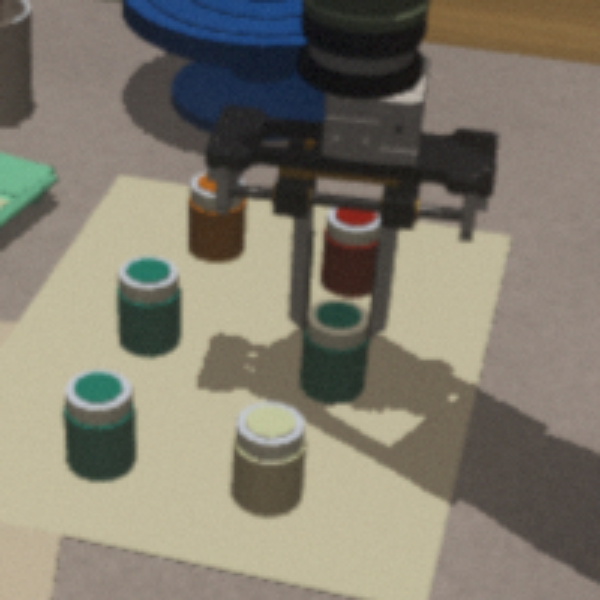

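```bash
python3 - <<'E'
from bench import r
from h import *
print(cast(r.calibration("wrist"),(276.5,258),.06),cast(r.calibration("side"),(312.7,165.3),.06))
s=r.get_image("scene");cv2.imwrite("pics/c2.png",cv2.resize(s[150:300,110:310],None,fx=4,fy=4))
E
```

```text
[[ 0.45946621 -0.14815512  0.06      ]] [[ 0.45621147 -0.14973344  0.06      ]]
```

View pics/c2.png

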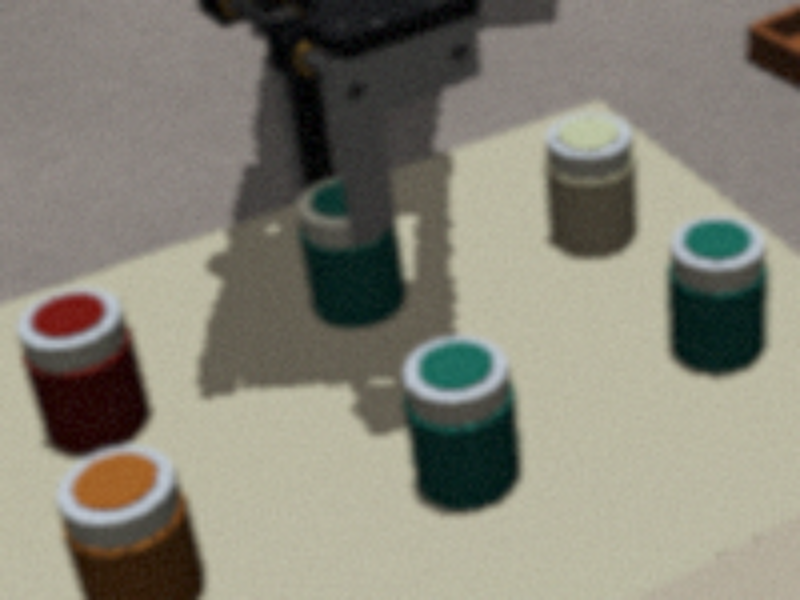

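```bash
python3 - <<'E'
from bench import r
from h import *
P=[];uv=[]
for n,p in [("scene",(204,212.5)),("side",(300.7,170.7))]:
    c=r.calibration(n);P.append(c['intrinsics']@np.c_[cv2.Rodrigues(c['rvec'])[0],c['tvec']]);uv.append(np.array(p,float))
X=cv2.triangulatePoints(P[0],P[1],uv[0],uv[1]);print((X[:3]/X[3]).ravel())
for z in (.0144,.03,.045):
  for n in ("scene","side"):
    c=r.calibration(n);print(z,n,cv2.projectPoints(np.array([[.483,-.148,z]]),c['rvec'],c['tvec'],c['intrinsics'],None)[0].ravel())
E
```

```text
[ 0.48054941 -0.14610472  0.04288394]
0.0144 scene [204.7557427  225.12952039]
0.0144 side [298.58506545 181.39442151]
0.03 scene [203.76741755 218.51417557]
0.03 side [298.97559194 175.41402839]
0.045 scene [202.79523971 212.00691262]
0.045 side [299.35854672 169.54958599]
```

The fingertips measure about z≈0.043, roughly 28 mm higher than the tool data says. They hold only the lid, which matches the 42 mm width. I'll open, go lower in small steps while watching the force, and grip again.

>>> {"name": "carry_out", "arguments": {"series": [[[0,0,0],[0,0,0],0],[[0,0,0],[0,0,0],0],[[0,0,0],[0,0,0],0],[[0,0,0],[0,0,0],0],[[0,0,0],[0,0,0],0],[[0,0,0],[0.002,0,0.002],0],[[0,0,0],[0,0,0.002],0],[[0,0,0],[0,0,0.002],0],[[0,0,0],[0,0,0.002],0],[[0,0,0],[0,0,0.002],0],[[0,0,0],[0,0,0],0],[[0,0,0],[0,0,0],0]]}}

```text
t: 6.63
eef_pos: [0.4581, -0.1478, 0.012]
tool_rot: [-0.0, 0.676, 0.737, -0.0]
wrist_force: [-0.1, 0.8, 0.4]
width: 0.094
```

```bash
python3 - <<'E'
from bench import r
from h import *
to(r)
im=r.get_image("side"); s=r.get_image("scene")
cv2.imwrite("pics/s3.png",np.hstack([cv2.resize(im[90:210,250:370],None,fx=3.3,fy=3.3),cv2.resize(s[150:270,140:260],None,fx=3.3,fy=3.3)]))
E
```

```text
t 6.63 p [ 0.4581 -0.1478  0.012 ] w 0.094 F [-0.07  0.8   0.39] yaw y 4.98 tilt [-5.e-04  2.e-04 -1.e+00]
```

View pics/s3.png

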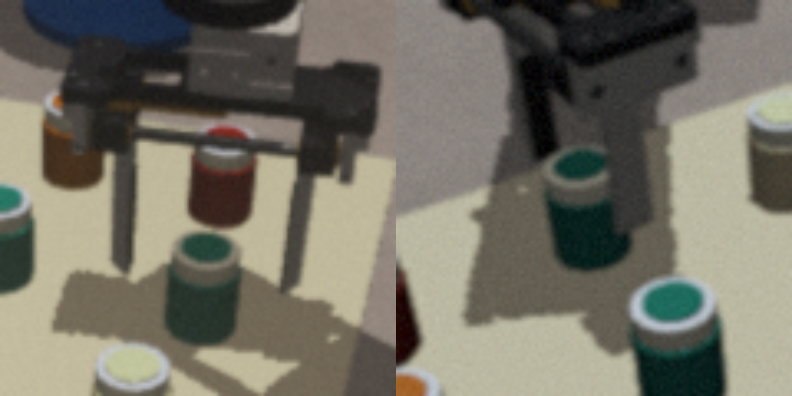

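```bash
python3 - <<'E'
from bench import r
from h import *
for z in (.004,.02,.033):
    print(z,cast(r.calibration("side"),[(287,171.8),(338.2,177.9)],z).round(4).tolist(),cast(r.calibration("scene"),(211.5,219.7),z).round(4))
E
```

```text
0.004 [[0.5183, -0.1889, 0.004], [0.4059, -0.1995, 0.004]] [[ 0.461  -0.1242  0.004 ]]
0.02 [[0.5134, -0.167, 0.02], [0.4039, -0.1773, 0.02]] [[ 0.4819 -0.1325  0.02  ]]
0.033 [[0.5093, -0.1491, 0.033], [0.4023, -0.1592, 0.033]] [[ 0.4988 -0.1393  0.033 ]]
```

Triangulating the open fingers again puts the tips at z≈0.035 with TCP at 0.012, the same offset of about 30 mm. I'll go down carefully, checking force.

>>> {"name": "carry_out", "arguments": {"series": [[[0,0,0],[0,0,0.002],0],[[0,0,0],[0,0,0.002],0],[[0,0,0],[0,0,0.001],0],[[0,0,0],[0,0,0],0]]}}

```text
t: 7.07
eef_pos: [0.458, -0.1477, 0.0069]
tool_rot: [-0.0, 0.676, 0.737, -0.0]
wrist_force: [-0.3, -0.4, -0.5]
width: 0.0939
```

```bash
python3 - <<'E'
from bench import r
from h import *
to(r)
E
```

```text
t 7.07 p [ 0.458  -0.1477  0.0069] w 0.0939 F [-0.25 -0.36 -0.51] yaw y 4.98 tilt [-7.e-04  3.e-04 -1.e+00]
```

>>> {"name": "carry_out", "arguments": {"series": [[[0,0,0],[0,0,0.002],0],[[0,0,0],[0,0,0.002],0],[[0,0,0],[0,0,0],0]]}}

```text
t: 7.32
eef_pos: [0.4579, -0.1477, 0.0028]
tool_rot: [-0.0, 0.676, 0.737, -0.0]
wrist_force: [-0.5, 0.1, -0.5]
width: 0.0942
```

>>> {"name": "carry_out", "arguments": {"series": [[[0,0,0],[0,0,0.002],0],[[0,0,0],[0,0,0.002],0],[[0,0,0],[0,0,0.002],0],[[0,0,0],[0,0,0],0]]}}

```text
t: 7.65
eef_pos: [0.4579, -0.1477, -0.0032]
tool_rot: [-0.0, 0.676, 0.737, -0.0]
wrist_force: [-0.3, 1.1, -0.1]
width: 0.094
```

There is no contact with TCP at z=-0.003, so the fingers really are shorter than stated. I grip here, with the tips at about z 0.02 on the glaze body.

>>> {"name": "carry_out", "arguments": {"series": [[[0,0,0],[0,0,0],1],[[0,0,0],[0,0,0],1],[[0,0,0],[0,0,0],1],[[0,0,0],[0,0,0],1],[[0,0,0],[0,0,0],1],[[0,0,0],[0,0,0],1],[[0,0,0],[0,0,0],1],[[0,0,0],[0,0,0],1],[[0,0,0],[0,0,0],1],[[0,0,0],[0,0,0],1],[[0,0,0],[0,0,-0.005],1],[[0,0,0],[0,0,-0.01],1],[[0,0,0],[0,0,-0.01],1],[[0,0,0],[0,0,0],1]], "grip_force": 20}}

```text
t: 8.82
eef_pos: [0.4604, -0.1489, 0.0249]
tool_rot: [0.002, 0.676, 0.737, 0.001]
wrist_force: [1.5, -0.1, -2.1]
width: 0.0455
```

```bash
python3 - <<'E'
from bench import r
from h import *
to(r)
im=r.get_image("side"); s=r.get_image("scene")
cv2.imwrite("pics/s4.png",np.hstack([cv2.resize(im[90:210,250:370],None,fx=3.3,fy=3.3),cv2.resize(s[150:270,140:260],None,fx=3.3,fy=3.3)]))
E
```

```text
t 8.82 p [ 0.4604 -0.1489  0.0249] w 0.0455 F [ 1.51 -0.15 -2.15] yaw y 4.99 tilt [ 0.0043 -0.0023 -1.    ]
```

View pics/s4.png

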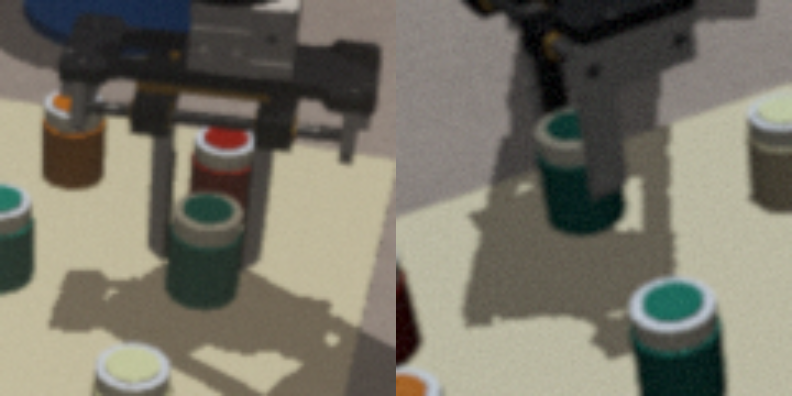

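>>> {"name": "carry_out", "arguments": {"series": [[[0,0,0],[0,0,-0.019],1],[[0,0,0],[0,0,-0.019],1],[[0,0,0],[0,0,-0.019],1],[[0,0,0],[0,0,-0.019],1],[[0,0,0],[0,0,-0.019],1],[[0,0,0],[0,0,0],1]]}}

```text
t: 9.42
eef_pos: [0.4611, -0.1493, 0.121]
tool_rot: [0.004, 0.676, 0.737, 0.001]
wrist_force: [0.7, 0.3, -1.9]
width: 0.0453
```

>>> {"name": "carry_out", "arguments": {"series": [[[0,0,0],[0.013,0.0005,0],1],[[0,0,0],[0.026,0.0005,0],1],[[0,0,0],[0.026,0.0005,0],1],[[0,0,0],[0.026,0.0005,0],1],[[0,0,0],[0.026,0.0005,0],1],[[0,0,0],[0.026,0.0005,0],1],[[0,0,0],[0.026,0.0005,0],1],[[0,0,0],[0.026,0.0005,0],1],[[0,0,0],[0.026,0.0005,0],1],[[0,0,0],[0.026,0.0005,0],1],[[0,0,0],[0.026,0.0005,0],1],[[0,0,0],[0.026,0.0005,0],1],[[0,0,0],[0.026,0.0005,0],1],[[0,0,0],[0.026,0.0005,0],1],[[0,0,0],[0.026,0.0005,0],1],[[0,0,0],[0.026,0.0005,0],1],[[0,0,0],[0.026,0.0005,0],1],[[0,0,0],[0.026,0.0005,0],1],[[0,0,0],[0.013,0,0],1],[[0,0,0],[0,0,0],1]]}}

```text
t: 11.08
eef_pos: [0.4244, 0.3211, 0.1154]
tool_rot: [-0.001, 0.674, 0.738, -0.001]
wrist_force: [0.4, -0.4, -1.7]
width: 0.0456
```

```bash
python3 - <<'E'
from bench import r
from h import *
to(r,(.4285,.3138,.12),(.4285,.3138,.005))
im=r.get_image("side"); s=r.get_image("scene")
cv2.imwrite("pics/s5.png",np.hstack([cv2.resize(im[220:420,170:370],None,fx=2,fy=2),cv2.resize(s[60:200,270:410],None,fx=2.85714,fy=2.85714)]))
E
```

```text
t 11.08 p [0.4244 0.3211 0.1154] w 0.0456 F [ 0.41 -0.41 -1.71] yaw y 5.19 tilt [-3.1e-03 -7.0e-04 -1.0e+00]
(0.4285, 0.3138, 0.12) tool shift [-0.0076  0.0034 -0.0047] len 0.01
(0.4285, 0.3138, 0.005) tool shift [0.     0.0004 0.115 ] len 0.115
```

View pics/s5.png

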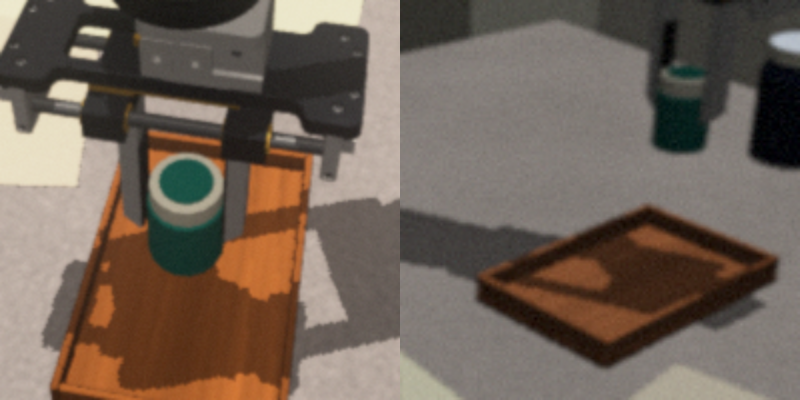

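The jar hangs upright over the tray in both views. I descend onto the floor.

>>> {"name": "carry_out", "arguments": {"series": [[[0,0,0],[-0.0076,0.0034,0],1],[[0,0,0],[0,0,0.015],1],[[0,0,0],[0,0,0.015],1],[[0,0,0],[0,0,0.015],1],[[0,0,0],[0,0,0.015],1],[[0,0,0],[0,0,0.015],1],[[0,0,0],[0,0,0.015],1],[[0,0,0],[0,0,0.01],1],[[0,0,0],[0,0,0.005],1],[[0,0,0],[0,0,0],1],[[0,0,0],[0,0,0],1]]}}

```text
t: 12.1
eef_pos: [0.4311, 0.3114, 0.0125]
tool_rot: [0.0, 0.676, 0.737, 0.0]
wrist_force: [0.9, -0.8, -0.7]
width: 0.0456
```

```bash
python3 - <<'E'
from bench import r
from h import *
to(r,(.4285,.3138,.004))
E
```

```text
t 12.1 p [0.4311 0.3114 0.0125] w 0.0456 F [ 0.91 -0.81 -0.73] yaw y 4.94 tilt [ 3.e-04 -0.e+00 -1.e+00]
(0.4285, 0.3138, 0.004) tool shift [ 0.0026 -0.0024  0.0085] len 0.009
```

>>> {"name": "carry_out", "arguments": {"series": [[[0,0,0],[0,0,0.002],1],[[0,0,0],[0,0,0.002],1],[[0,0,0],[0,0,0.002],1],[[0,0,0],[0,0,0],1]]}}

```text
t: 12.43
eef_pos: [0.4306, 0.3119, 0.0062]
tool_rot: [0.0, 0.676, 0.737, 0.0]
wrist_force: [0.0, -0.2, -1.6]
width: 0.0458
```

>>> {"name": "carry_out", "arguments": {"series": [[[0,0,0],[0,0,0.001],1],[[0,0,0],[0,0,0.001],1],[[0,0,0],[0,0,0],1]]}}

```text
t: 12.68
eef_pos: [0.4305, 0.3119, 0.0041]
tool_rot: [-0.0, 0.676, 0.737, -0.0]
wrist_force: [0.5, -0.4, -1.5]
width: 0.0455
```

>>> {"name": "carry_out", "arguments": {"series": [[[0,0,0],[0,0,0.001],1],[[0,0,0],[0,0,0],1]]}}

```text
t: 12.85
eef_pos: [0.4308, 0.312, 0.0033]
tool_rot: [0.0, 0.676, 0.737, 0.0]
wrist_force: [-0.5, 0.3, -1.2]
width: 0.0457
```

>>> {"name": "carry_out", "arguments": {"series": [[[0,0,0],[0,0,0.0005],0.45],[[0,0,0],[0,0,0],0.3],[[0,0,0],[0,0,0],0.2],[[0,0,0],[0,0,0],0.2],[[0,0,0],[0,0,0],0.1],[[0,0,0],[0,0,0],0.1],[[0,0,0],[0,0,0],0.1]]}}

```text
t: 13.43
eef_pos: [0.4307, 0.3119, 0.0028]
tool_rot: [0.0, 0.676, 0.737, 0.0]
wrist_force: [0.6, 0.1, -0.0]
width: 0.0839
```

>>> {"name": "carry_out", "arguments": {"series": [[[0,0,0],[0,0,-0.01],0.1],[[0,0,0],[0,0,-0.018],0.1],[[0,0,0],[0,0,-0.018],0.1],[[0,0,0],[0,0,-0.018],0.1],[[0,0,0],[0,0,-0.018],0.1],[[0,0,0],[0,0,-0.018],0.1],[[0,0,0],[0,0,-0.018],0.1],[[0,0,0],[0,0,-0.01],0.1],[[0,0,0],[0,0,0],0.1]]}}

```text
t: 14.18
eef_pos: [0.4328, 0.313, 0.1342]
tool_rot: [0.001, 0.676, 0.737, 0.003]
wrist_force: [0.8, 0.6, -0.4]
width: 0.0846
```

```bash
python3 - <<'E'
from bench import r
from h import *
C=(.599,-.164)
to(r,(*C,.13),(*C,-.003))
cw=r.calibration("wrist");w=r.get_image("wrist")
im=r.get_image("side"); s=r.get_image("scene")
cv2.imwrite("pics/s6.png",np.hstack([cv2.resize(im[220:420,170:370],None,fx=2,fy=2),cv2.resize(s[60:200,270:410],None,fx=2.85714,fy=2.85714)]))
cv2.imwrite("pics/w6.png",w)
for n,i,c in [("side",im,r.calibration("side")),("scene",s,r.calibration("scene")),("wrist",w,cw)]:
    m=cv2.inRange(cv2.cvtColor(i,cv2.COLOR_BGR2HSV),(78,120,70),(100,255,255))
    k,l,st,ce=cv2.connectedComponentsWithStats(m)
    for j in range(1,k):
        if st[j,4]>45: print(n,st[j],ce[j].round(1),cast(c,ce[j],.06)[0].round(4))
E
```

```text
t 14.18 p [0.4328 0.313  0.1342] w 0.0846 F [ 0.83  0.59 -0.45] yaw y 4.99 tilt [ 0.0058  0.003  -1.    ]
(0.599, -0.164, 0.13) tool shift [-0.4897  0.1241  0.0038] len 0.505
(0.599, -0.164, -0.003) tool shift [-0.0003 -0.0008  0.133 ] len 0.133
side [249 349  22  20 344] [259.7 358.1] [0.4311 0.3059 0.06  ]
scene [282 206  15   8  99] [288.8 209.5] [ 0.5867 -0.0249  0.06  ]
scene [216 236  16  11 142] [223.4 241. ] [ 0.5985 -0.164   0.06  ]
wrist [259 179  39  17  52] [278.4 183.4] [0.4343 0.332  0.06  ]
wrist [256 192  36  36 993] [273.1 209.5] [0.4319 0.3097 0.06  ]
```

View pics/s6.png

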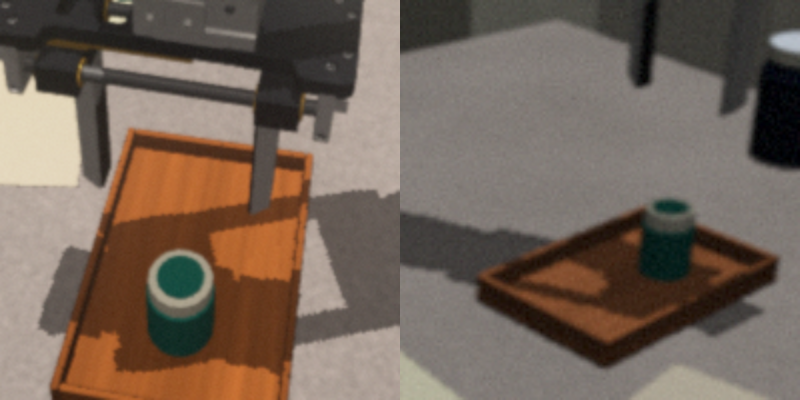

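View pics/w6.png

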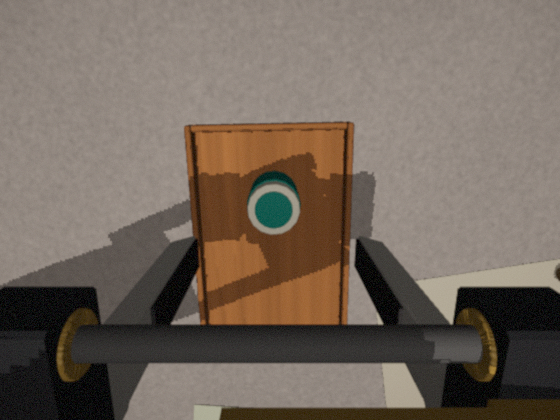

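The first jar stands upright in the tray, with its lid at side (260,358) and position about (0.431, 0.309). Next is the jar at (0.599, -0.164).

>>> {"name": "carry_out", "arguments": {"series": [[[0,0,0],[-0.0144,0.0037,0],0],[[0,0,0],[-0.0288,0.0073,0],0],[[0,0,0],[-0.0288,0.0073,0],0],[[0,0,0],[-0.0288,0.0073,0],0],[[0,0,0],[-0.0288,0.0073,0],0],[[0,0,0],[-0.0288,0.0073,0],0],[[0,0,0],[-0.0288,0.0073,0],0],[[0,0,0],[-0.0288,0.0073,0],0],[[0,0,0],[-0.0288,0.0073,0],0],[[0,0,0],[-0.0288,0.0073,0],0],[[0,0,0],[-0.0288,0.0073,0],0],[[0,0,0],[-0.0288,0.0073,0],0],[[0,0,0],[-0.0288,0.0073,0],0],[[0,0,0],[-0.0288,0.0073,0],0],[[0,0,0],[-0.0288,0.0073,0],0],[[0,0,0],[-0.0288,0.0073,0],0],[[0,0,0],[-0.0288,0.0073,0],0],[[0,0,0],[-0.0144,0.0037,0],0],[[0,0,0],[0,0,0],0],[[0,0,0],[0,0,0],0]]}}

```text
t: 16.0
eef_pos: [0.5959, -0.1645, 0.1293]
tool_rot: [-0.002, 0.676, 0.737, -0.0]
wrist_force: [0.2, -0.4, 1.0]
width: 0.0939
```

```bash
python3 - <<'E'
from bench import r
from h import *
C=(.599,-.164)
to(r,(*C,-.003))
cw=r.calibration("wrist");w=r.get_image("wrist");cv2.imwrite("pics/w7.png",w)
m=cv2.inRange(cv2.cvtColor(w,cv2.COLOR_BGR2HSV),(78,120,70),(100,255,255))
k,l,st,ce=cv2.connectedComponentsWithStats(m)
for j in range(1,k):
    if st[j,4]>45: print(st[j],ce[j].round(1),cast(cw,ce[j],.06)[0].round(4))
E
```

```text
t 16.0 p [ 0.5959 -0.1645  0.1293] w 0.0939 F [ 0.23 -0.38  0.97] yaw y 4.92 tilt [-0.0027  0.0021 -1.    ]
(0.599, -0.164, -0.003) tool shift [-1.000e-04  3.400e-03  1.323e-01] len 0.132
[ 262    0   42   40 1406] [282.2  17.9] [ 0.5891 -0.0251  0.06  ]
```

View pics/w7.png

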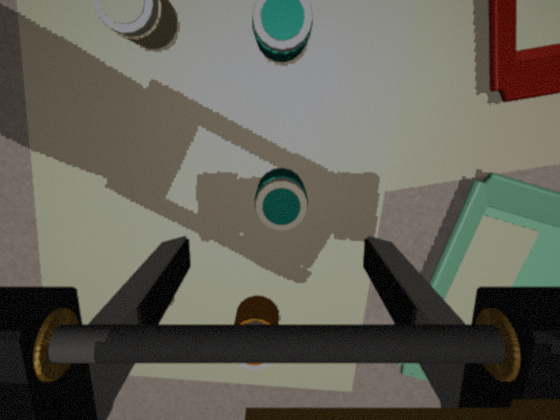

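The jar's lid is at (281,204), centred between the fingers, and the green dish is well clear. I descend and grip.

>>> {"name": "carry_out", "arguments": {"series": [[[0,0,0],[0,0.003,0.01],0],[[0,0,0],[0,0,0.018],0],[[0,0,0],[0,0,0.018],0],[[0,0,0],[0,0,0.018],0],[[0,0,0],[0,0,0.018],0],[[0,0,0],[0,0,0.018],0],[[0,0,0],[0,0,0.015],0],[[0,0,0],[0,0,0.01],0],[[0,0,0],[0,0,0.006],0],[[0,0,0],[0,0,0],0],[[0,0,0],[0,0,0],0]]}}

```text
t: 16.97
eef_pos: [0.6001, -0.1643, -0.0001]
tool_rot: [0.0, 0.675, 0.737, 0.0]
wrist_force: [-0.4, -0.9, -0.0]
width: 0.0942
```

>>> {"name": "carry_out", "arguments": {"series": [[[0,0,0],[0,0,0],1],[[0,0,0],[0,0,0],1],[[0,0,0],[0,0,0],1],[[0,0,0],[0,0,0],1],[[0,0,0],[0,0,0],1],[[0,0,0],[0,0,0],1],[[0,0,0],[0,0,0],1],[[0,0,0],[0,0,0],1],[[0,0,0],[0,0,0],1],[[0,0,0],[0,0,0],1]]}}

```text
t: 17.8
eef_pos: [0.5998, -0.1649, -0.0002]
tool_rot: [-0.0, 0.676, 0.737, -0.0]
wrist_force: [0.6, -0.8, 0.6]
width: 0.0457
```

>>> {"name": "carry_out", "arguments": {"series": [[[0,0,0],[0,0,-0.005],1],[[0,0,0],[0,0,-0.01],1],[[0,0,0],[0,0,-0.02],1],[[0,0,0],[0,0,-0.02],1],[[0,0,0],[0,0,-0.02],1],[[0,0,0],[0,0,-0.02],1],[[0,0,0],[0,0,-0.02],1],[[0,0,0],[0,0,-0.01],1],[[0,0,0],[0,0,0],1]]}}

```text
t: 18.55
eef_pos: [0.6024, -0.1658, 0.1288]
tool_rot: [0.003, 0.676, 0.737, 0.001]
wrist_force: [0.5, -0.3, -0.9]
width: 0.0454
```

```bash
python3 - <<'E'
from bench import r
from h import *
y=np.array([-np.sin(.088),np.cos(.088)]); P=np.array([.433,.262])-.05*y
print(P)
to(r,(*P,.122),(*P,.003))
s=r.get_image("side");cv2.imwrite("pics/s8.png",s)
E
```

```text
[0.43739432 0.21219348]
t 18.55 p [ 0.6024 -0.1658  0.1288] w 0.0454 F [ 0.54 -0.29 -0.91] yaw y 4.99 tilt [ 0.0065 -0.0028 -1.    ]
(np.float64(0.43739432326514427), np.float64(0.2121934750957125), 0.122) tool shift [ 0.3909 -0.1315  0.0047] len 0.412
(np.float64(0.43739432326514427), np.float64(0.2121934750957125), 0.003) tool shift [ 0.0004 -0.0007  0.119 ] len 0.119
```

View pics/s8.png

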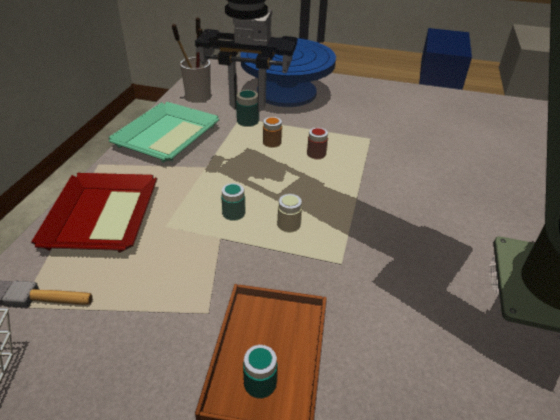

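The second jar is held upright at side (247,105), about 13 cm above the bench. I carry it to the free half of the tray.

>>> {"name": "carry_out", "arguments": {"series": [[[0,0,0],[0.0122,-0.0041,0],1],[[0,0,0],[0.0244,-0.0082,0],1],[[0,0,0],[0.0244,-0.0082,0],1],[[0,0,0],[0.0244,-0.0082,0],1],[[0,0,0],[0.0244,-0.0082,0],1],[[0,0,0],[0.0244,-0.0082,0],1],[[0,0,0],[0.0244,-0.0082,0],1],[[0,0,0],[0.0244,-0.0082,0],1],[[0,0,0],[0.0244,-0.0082,0],1],[[0,0,0],[0.0244,-0.0082,0],1],[[0,0,0],[0.0244,-0.0082,0],1],[[0,0,0],[0.0244,-0.0082,0],1],[[0,0,0],[0.0244,-0.0082,0],1],[[0,0,0],[0.0244,-0.0082,0],1],[[0,0,0],[0.0244,-0.0082,0],1],[[0,0,0],[0.0244,-0.0082,0],1],[[0,0,0],[0.0122,-0.0041,0],1],[[0,0,0],[0,0,0],1],[[0,0,0],[0,0,0],1]]}}

```text
t: 20.18
eef_pos: [0.4332, 0.2129, 0.1232]
tool_rot: [-0.001, 0.675, 0.738, -0.001]
wrist_force: [0.6, -0.0, -1.5]
width: 0.0459
```

```bash
python3 - <<'E'
from bench import r
from h import *
to(r,(.4374,.2122,.006))
s=r.get_image("side");cv2.imwrite("pics/s9.png",s)
E
```

```text
t 20.18 p [0.4332 0.2129 0.1232] w 0.0459 F [ 0.6  -0.   -1.51] yaw y 5.11 tilt [-0.0031 -0.0012 -1.    ]
(0.4374, 0.2122, 0.006) tool shift [-0.001   0.0045  0.1172] len 0.117
```

View pics/s9.png

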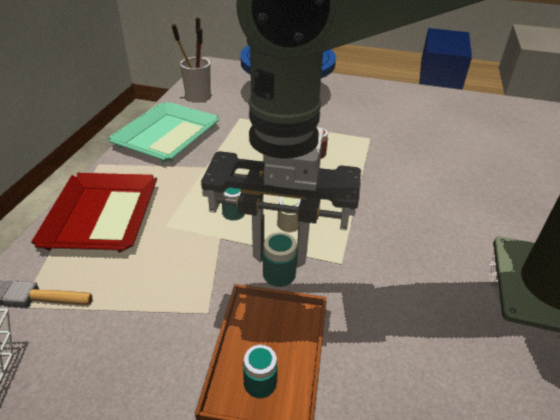

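>>> {"name": "carry_out", "arguments": {"series": [[[0,0,0],[0,0.003,0.01],1],[[0,0,0],[0,0,0.016],1],[[0,0,0],[0,0,0.016],1],[[0,0,0],[0,0,0.016],1],[[0,0,0],[0,0,0.016],1],[[0,0,0],[0,0,0.016],1],[[0,0,0],[0,0,0.01],1],[[0,0,0],[0,0,0.006],1],[[0,0,0],[0,0,0],1],[[0,0,0],[0,0,0],1]]}}

```text
t: 21.07
eef_pos: [0.4386, 0.2126, 0.0187]
tool_rot: [-0.0, 0.676, 0.737, -0.0]
wrist_force: [-0.4, -1.1, -0.9]
width: 0.0453
```

```bash
python3 - <<'E'
from bench import r
from h import *
to(r,(.4374,.2122,.006))
E
```

```text
t 21.07 p [0.4386 0.2126 0.0187] w 0.0453 F [-0.37 -1.07 -0.87] yaw y 4.95 tilt [-1.e-04 -1.e-04 -1.e+00]
(0.4374, 0.2122, 0.006) tool shift [-0.0003 -0.0012  0.0127] len 0.013
```

>>> {"name": "carry_out", "arguments": {"series": [[[0,0,0],[0,0,0.004],1],[[0,0,0],[0,0,0.004],1],[[0,0,0],[0,0,0.002],1],[[0,0,0],[0,0,0.001],1],[[0,0,0],[0,0,0.001],1],[[0,0,0],[0,0,0],1]]}}

```text
t: 21.57
eef_pos: [0.4382, 0.213, 0.0067]
tool_rot: [-0.0, 0.676, 0.737, -0.0]
wrist_force: [-0.2, 0.5, -1.2]
width: 0.0455
```

>>> {"name": "carry_out", "arguments": {"series": [[[0,0,0],[0,0,0.0005],0.45],[[0,0,0],[0,0,0],0.3],[[0,0,0],[0,0,0],0.2],[[0,0,0],[0,0,0],0.2],[[0,0,0],[0,0,0],0.1],[[0,0,0],[0,0,0],0.1],[[0,0,0],[0,0,0],0.1]]}}

```text
t: 22.15
eef_pos: [0.4384, 0.2129, 0.0063]
tool_rot: [0.0, 0.676, 0.737, 0.0]
wrist_force: [-1.0, 0.2, -0.1]
width: 0.0843
```

>>> {"name": "carry_out", "arguments": {"series": [[[0,0,0],[0,0,-0.01],0.1],[[0,0,0],[0,0,-0.018],0.1],[[0,0,0],[0,0,-0.018],0.1],[[0,0,0],[0,0,-0.018],0.1],[[0,0,0],[0,0,-0.018],0.1],[[0,0,0],[0,0,-0.018],0.1],[[0,0,0],[0,0,-0.018],0.1],[[0,0,0],[0,0,-0.018],0.1],[[0,0,0],[0,0,0],0.1],[[0,0,0],[0,0,0],0.1],[[0,0,0],[0,0,0],0.1]]}}

```text
t: 23.07
eef_pos: [0.4376, 0.2128, 0.1416]
tool_rot: [-0.0, 0.676, 0.737, -0.0]
wrist_force: [0.0, -0.3, -0.6]
width: 0.0845
```

```bash
python3 - <<'E'
from bench import r
from h import *
to(r)
cw=r.calibration("wrist");w=r.get_image("wrist")
im=r.get_image("side"); s=r.get_image("scene")
cv2.imwrite("pics/s10.png",np.hstack([cv2.resize(i,(400,300)) for i in (w,s)])); cv2.imwrite("pics/d10.png",im)
for n,i,c in [("side",im,r.calibration("side")),("scene",s,r.calibration("scene")),("wrist",w,cw)]:
    m=cv2.inRange(cv2.cvtColor(i,cv2.COLOR_BGR2HSV),(78,120,70),(100,255,255))
    k,l,st,ce=cv2.connectedComponentsWithStats(m)
    for j in range(1,k):
        if st[j,4]>45: print(n,st[j],ce[j].round(1),cast(c,ce[j],.06)[0].round(4))
E
```

```text
t 23.07 p [0.4376 0.2128 0.1416] w 0.0845 F [ 0.03 -0.27 -0.62] yaw y 4.98 tilt [-1.1e-03 -3.0e-04 -1.0e+00]
side [265 293  19  15 163] [274.3 299.7] [0.4387 0.2072 0.06  ]
side [249 348  23  21 369] [259.8 358. ] [0.4311 0.3056 0.06  ]
side [244 369  33  12  76] [260.1 376.2] [0.4231 0.3304 0.06  ]
scene [282 206  15   8  99] [288.7 209.5] [ 0.5867 -0.0252  0.06  ]
wrist [ 260   58   39   42 1275] [278.9  78.5] [0.432  0.3122 0.06  ]
wrist [260 186  36  35 960] [277.2 202.9] [0.4393 0.2133 0.06  ]
```

View pics/s10.png

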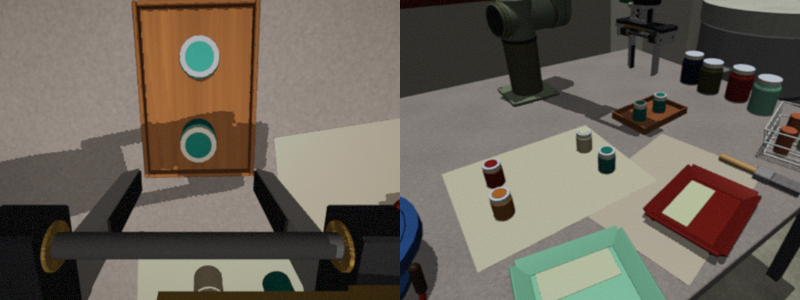

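View pics/d10.png

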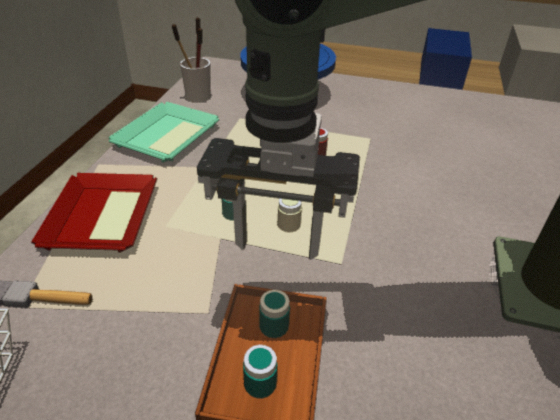

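```bash
python3 - <<'E'
from bench import r
from h import *
p=cast(r.calibration("wrist"),[(189,3),(359,0),(357,245),(199,247)],.025)
print(p.round(4)); c=p.mean(0)[:2]; a=np.radians(5)
for j in [(.432,.3122),(.4393,.2133)]:
    d=np.array(j)-c; print(c.round(4),'tray x,y',(d@[np.cos(a),np.sin(a)]).round(4),(d@[-np.sin(a),np.cos(a)]).round(4))
r.close_job()
E
```

```text
[[0.3525 0.367  0.025 ]
 [0.4913 0.3811 0.025 ]
 [0.5204 0.1688 0.025 ]
 [0.3672 0.1534 0.025 ]]
[0.4328 0.2676] tray x,y 0.003 0.0445
[0.4328 0.2676] tray x,y 0.0017 -0.0546
the job is handed in; nothing more can be done
```

Two teal jars now stand upright in the wooden tray with nothing else in it, and the third teal jar is still on the bench. I handed the job in at about 23 s of the 51 s allowed; no verdict is reported.

**Final checks:**
- **Jars in the tray:** they stand at about (3, 45) mm and (2, −55) mm from the tray's centre, against limits of 55 and 90 mm. The tray centre is good to about 5 mm.
- **Third jar:** its lid spot measured (0.587, −0.025) m before and after, so it has not moved.
- **Robot:** the gripper is open and raised clear of everything, and the wrist force is back to noise level.

**What disagreed:**
- **Finger length:** the fingertips sit about 30 mm further back than the tool data says. My first grip on the first jar caught only its lid, at a width of 42 mm. I triangulated the fingertips, opened, went lower while watching the force, and gripped the glaze body instead, at 45.5 mm.
- **Camera views:** the side view put the jars in the tray about 6 mm lower in y than the wrist view did. Part of that is because I measured them as if their lids were at bench height, although the tray floor is 6 mm higher. The margins cover it.

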